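Latch the cell-density meter's carriage at the read position and start the reading

ROBOT

A 7-joint arm with a two-finger parallel gripper is mounted at the origin on the work surface. World frame = base frame: x ahead of the robot, y to its left, z up, the work surface at z = 0. Lengths are in m, angles in rad, forces in N, time in s.
With the tool pointing down it reaches from about 0.4 to 0.85 m from the base axis. Payload 10.4 kg.
Tool frame: the origin (TCP) lies midway between the tips of the shut fingers; the grasp point (between the pads) lies 19 mm behind it; z points along the fingers, y is the line along which they close (so a half turn about z gives the same grasp; the last joint's range is limited). The gripper opens to 87 mm and grips with 3 to 60 N. Pads are 19 mm wide; open, the fingers measure 117 mm over their backs; the gripper's body (75 mm by 190 mm) begins 51 mm behind the grasp point.
Start: joints at [-1.355, 0.332, -0.065, 1.46, 0.022, 1.35, -0.088], TCP at [0.148, 0.607, 0.223] pointing down, gripper open.
Joint ranges: [-2.6, 2.6], [-0.5, 2.12], [-1.47, 1.34], [0.16, 2.42], [-1.27, 4.41], [0.06, 2.06], [-2.6, 2.6]. Speed limits (rad/s): [2.22, 2.22, 2.79, 2.79, 3.14, 3.14, 3.14].

INTERFACE

Orientations are given as a 3x3 rotation matrix whose columns are the frame's x, y, z axes.
In Python, from bench import arm, optics gives the robot as it stands.
- The arm moves only by the tool drive_tool, never from a script. Its arguments are lists of equal length, an entry for each row: "translation": the shift along the world's x, y, z in m, a list of three; "rotation": the turn, a rotation vector about the world's x, y, z in degrees, a list of three; "jaw": the finger opening in m, from 0 to 0.087. In form: {"translation": [[x, y, z], ...], "rotation": [[ax, ay, az], ...], "jaw": [jaw, ...]}. A call has 1 to 20 rows; each row shifts and turns the commanded pose from where the row before left it; what a row does not reach is not made up. A row lasts 1/10 s, in which the tool goes at most 50 mm and 8.59 degrees, less where a joint would pass 70% of its speed; a pose out of reach is approached as far as the arm can. A call with a gripper value outside its range is refused whole. The fingers move at their own pace and stop on an object; "force" is the grip in N (left out, the last holds). Time passes only in rows, so rows that do not move let the fingers close. It gives the time, the measured TCP pose, the force, the opening and the grip force at its end, in the units of the state.
- arm.state(): the state, without advancing time (a new reading comes with each control period).
- optics.grab_frame(name): name is "scene" or "top"; returns the picture (400x640x3 uint8, red, green, blue); there is no depth.
- optics.camera_model(name): a dict with "mtx" (3x3 intrinsics, pixels), "R" (3x3) and "t" (3): a world point X has camera coordinates R X + t. Camera axes: x right, y down, z forward; pixel columns grow to the right and rows downward; lengths in m; the calibration is good to about 2 mm. A picture is of the moment at which its call begins. camera_model takes no time and is no camera call.
- arm.job_done(): hands the job in; it is judged then, once.
The state is a dict: "time_s": time; "joint_pos": joint angles; "joint_vel": joint speeds; "tau": joint torques, N m; "position": TCP position; "tool_rot": TCP orientation; "force": force on the tool from outside, world axes, zero at the start; "torque": the same for the moment, N m; "grip_width": finger opening in m; "grasp_force": force on a finger pad.
Only numpy, scipy, OpenCV 4.12 (cv2) and the standard library are available. Lean on these libraries where they do the work, as an engineer would, in place of code of your own. Each camera call takes 0.05 s, during which the arm holds its last target. There are 200 camera calls.

TASK

A check standard stands ready in the carriage of the cell-density meter: with a fingertip, push the carriage in by its thumb plate until the stop pin drops, then let go so that it springs back onto the pin and stays latched at the read position. Then press the large round start key and move clear. Only push and press, gripping nothing: do not touch or lift the standard, keep off the two small keys, and leave the other things on the bench as they are.

Things in the scene. Friction and masses are not known exactly. Their poses are not given: they have to be found in the camera images.
- meter: White bench instrument, fixed. Origin: on the bench under the middle of its open channel's mouth, at the front face. x points into it (the way the carriage is pushed), y to its left, z up. Housing (mm): x 0 to 190, y -130 to 75, top at z 78. Channel: y -21 to 21, open on top and in front, x 0 to 140; a steel bridge at x 105 carries the stop pin. Display and 3 keys on top at y below -21.
- carriage (a joint): Aluminium carriage, m along the meter's x: 0 load (out, start), 0.036 read, 0.050 end stop. A spring pushes it out: 3 N at 0, 6.6 at 0.036, 8 at 0.050 (damper 12 N per m/s). Let go short of 0.036 it runs back to 0. Pushed past 0.036, the stop pin drops into a slot in its slide; let go then, it springs back to 0.036 against the pin and stays.
- thumb_face (a point): Middle of the front face of the upright thumb plate at the carriage's outer end: 50 mm above the bench, at x -85, y 0 mm in the meter's frame at the load position, moving with the carriage. Plate 40 wide, 6 thick, from 25 to 71 mm above the bench; the face looks to the meter's -x. At the end stop the face is still 35 mm outside the housing.
- stop_pin (a joint): Sprung stop pin (index plunger with a black knurled head, 16 across) on the bridge, m, growing downwards: 0 = riding on the slide, 0.006 = dropped into the slot.
- standard: Check standard in the carriage's black cell holder: solid aluminium block 12.5 x 12.5 x 45 mm with a steel stud 9 across, 8 high, on top (stud top 89 above the bench); about 25 g, loose in a well 24 deep with 1 mm play each side. Origin: centre of its underside, 36 mm above the bench, 67 mm behind the thumb plate's face; z up. It rides with the carriage.
- start_key (a joint): The start key, m, growing downwards: 0 = up, 0.004 = fully down, which takes 5 N (1.5 N to begin). It springs back.
- start_key_top (a point): Centre of the top of the start key, the largest of the three: round, 24 across, its top 9 mm proud of the housing, 87 mm above the bench, at x 50, y -55 mm in the meter's frame. It sinks with the key.
- menu_key (a joint): Small round key (14 across, same height and travel) at x 32, y -111 mm in the meter's frame, m, growing downwards; not to be pressed.
- page_key (a joint): Small round key (14 across, same height and travel) at x 68, y -111 mm in the meter's frame, m, growing downwards; not to be pressed.
- standard_case: Bystander: wooden block 100 x 44 x 24 with three more standards standing in it, 61 high in all. Origin: centre of its underside, z up. Stands left of the meter.
- bottle: Bystander: reagent bottle 62 across, 135 high. Origin: centre of its underside. Stands left or right of the meter.
- jar: Bystander: white jar 54 across, 75 high. Origin: centre of its underside. Stands left or right of the meter.
- tip_box: Bystander: pipette-tip box 85 x 122, 71 high with its tips, the blue lid standing open at its back up to 121. Origin: centre of its underside. Stands right of the meter.

How it is judged:
By the outcome, as a careful person would: the job done as asked, in the order asked, and still so for the second after the job is handed in, with the robot touching nothing.
It also fails if it takes over 40 s, if anything falls off the work surface, if the arm or the gripper's body presses on something with over 40 N, if the wrist force passes 120 N, or if a joint passes its speed limit or range.

## Working session

There is one attempt and no reset: what is moved stays moved. The work goes in short steps, Python scripts to look and compute and a tool call to move; the robot and the scene stay as the last step left them, time stands still between calls to the robot, and variables do not carry over. Pictures are saved under pics/ and viewed, at most 10 in all, crops included, and the job is handed in when it is done.

Besides the shell and the picture viewer there is one more tool, called by a JSON object that holds its "name" and its "arguments". drive_tool: Moves the arm, as the interface text tells. Its arguments: {"type":"object","properties":{"translation":{"type":"array"},"rotation":{"type":"array"},"jaw":{"type":"array"},"force":{"type":"number"}},"required":["translation","rotation","jaw"]}

```bash
mkdir -p pics
python3 - <<'E'
from bench import arm, optics
import cv2
for n in ("scene","top"):
    cv2.imwrite(f"pics/{n}0.png",optics.grab_frame(n)[:,:,::-1])
    c=optics.camera_model(n);print(n,c)
s=arm.state();print(s["time_s"],s["position"],s["tool_rot"],s["grip_width"])
E
```

```text
scene {'mtx': array([[461.05287534,   0.        , 320.41574647],
       [  0.        , 461.05287534, 214.88169205],
       [  0.        ,   0.        ,   1.        ]]), 'R': array([[-0.85835493,  0.51254588, -0.02288085],
       [ 0.34027132,  0.53533782, -0.77306458],
       [-0.38398208, -0.67134949, -0.63391452]]), 't': array([ 0.54354366, -0.15823585,  1.28027078])}
top {'mtx': array([[467.36398206,   0.        , 319.44369004],
       [  0.        , 467.36398206, 202.79310324],
       [  0.        ,   0.        ,   1.        ]]), 'R': array([[ 0.01371863, -0.9998559 , -0.00999868],
       [-0.99630343, -0.01282046, -0.08494186],
       [ 0.08480143,  0.011127  , -0.99633574]]), 't': array([0.00128846, 0.66065333, 1.18417308])}
0.1 [0.14773148 0.60695757 0.22184623] [[-9.71639454e-01  2.36467142e-01 -2.50474745e-04]
 [ 2.36467272e-01  9.71638725e-01 -1.19089535e-03]
 [-3.82366577e-05 -1.21634998e-03 -9.99999260e-01]] 0.08714881168778271
```

View pics/scene0.png

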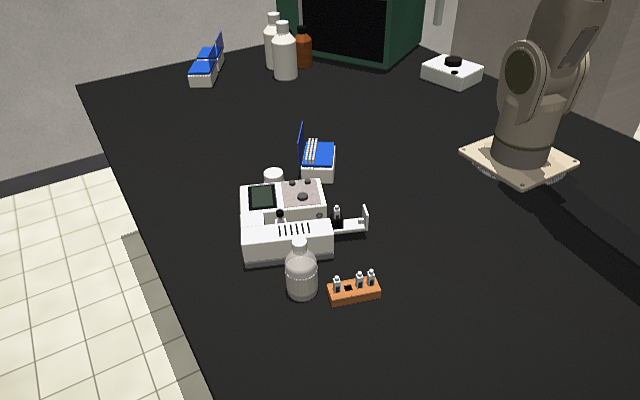

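View pics/top0.png

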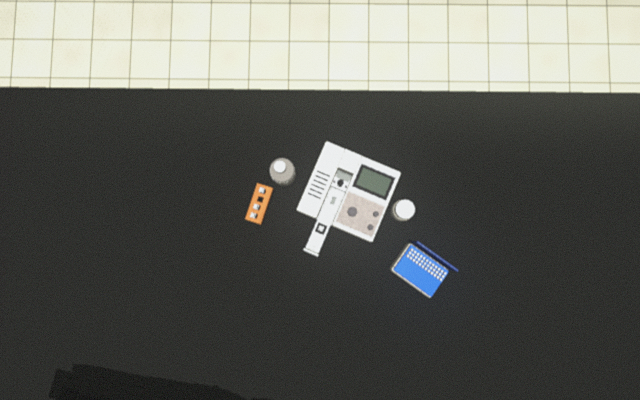

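The scene picture shows the meter near (285,215) with its thumb plate at (366,217). The top picture shows the thumb plate at about (312,252) and the start key at (352,212). I'll enlarge both.

Run:
```python
import cv2
a=cv2.imread("pics/top0.png")[130:270,270:430]; cv2.imwrite("pics/topc.png",cv2.resize(a,None,fx=4.2,fy=4.2,interpolation=cv2.INTER_CUBIC))
a=cv2.imread("pics/scene0.png")[165:270,230:380]; cv2.imwrite("pics/scc.png",cv2.resize(a,None,fx=5,fy=5,interpolation=cv2.INTER_CUBIC))
```

```text
(no output)
```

View pics/topc.png

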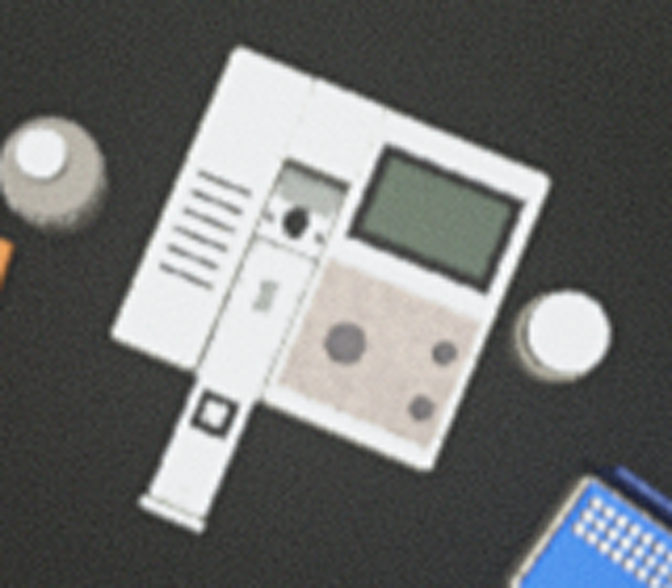

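View pics/scc.png

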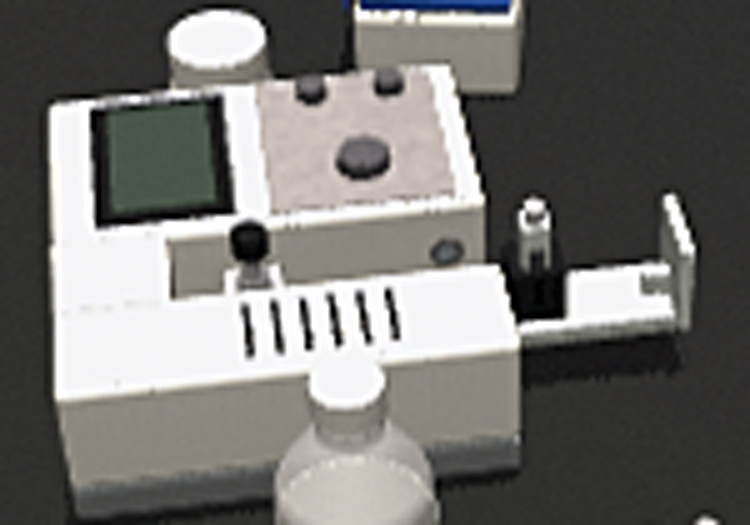

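```bash
cat > h.py <<'E'
from bench import arm, optics
import numpy as np
def proj(n,X):
    c=optics.camera_model(n);p=(np.atleast_2d(X)@c["R"].T+c["t"])@c["mtx"].T
    return p[:,:2]/p[:,2:]
def w(q,P):
    P=np.atleast_2d(P)/1000.;c,s=np.cos(q[2]),np.sin(q[2])
    return P@np.array([[c,-s,0],[s,c,0],[0,0,1]]).T+[q[0],q[1],0]
E
python3 - <<'E'
from h import *
from scipy.optimize import least_squares
T=np.array([[0,75,78,112,333],[190,75,78,238,46],[190,-130,78,549,178],[0,-130,78,431,470],[50,-55,87,345,342],[32,-111,87,421,408],[68,-111,87,444,352],[-85,20,71,141,502],[-85,-20,71,200,531]],float)
S=np.array([[50,-55,87,363,152],[32,-111,87,388,76],[68,-111,87,311,86],[0,-21,78,484,203],[0,-130,78,449,67],[190,-130,78,50,103],[190,75,78,62,400],[0,75,78,519,347],[0,21,78,497,267]],float)
pt=(T[:,3:]+.5)/4.2-.5+[270,130]; ps=(S[:,3:]+.5)/5-.5+[230,165]
f=lambda q:np.r_[(proj("top",w(q,T[:,:3]))-pt),(proj("scene",w(q,S[:,:3]))-ps)].ravel()
r=least_squares(f,[.5,0,-.4],loss="soft_l1");q=r.x
print(q,np.degrees(q[2]));print(f(q).reshape(-1,2).round(1))
for p in ([-85,0,50],[50,-55,87],[-145,0,50],[-145,0,200]):print(p,w(q,p).round(4))
s=arm.state();print(np.degrees(np.arctan2(s["tool_rot"][1][1],s["tool_rot"][0][1])))
E
```

```text
[ 6.11603927e-01  2.69927090e-04 -3.91938293e-01] -22.456410004266935
[[-1.1  0. ]
 [-1.  -0.9]
 [ 0.4 -0.6]
 [-0.9  0.1]
 [-0.3 -0.3]
 [-0.2 -0.3]
 [-0.1 -0.4]
 [-1.2  0.1]
 [-0.4 -0.4]
 [-0.1 -0.8]
 [-0.2 -0.6]
 [-0.2 -1. ]
 [ 0.3 -1. ]
 [ 0.2 -1.6]
 [-0.5 -0.5]
 [-1.8 -0.9]
 [ 0.7 -1.1]
 [ 0.8 -1.8]]
[-85, 0, 50] [[0.533  0.0327 0.05  ]]
[50, -55, 87] [[ 0.6368 -0.0697  0.087 ]]
[-145, 0, 50] [[0.4776 0.0557 0.05  ]]
[-145, 0, 200] [[0.4776 0.0557 0.2   ]]
76.32186810352282
```

{"name": "drive_tool", "arguments": {"translation": [[0.0172, -0.0278, 0], [0.0172, -0.0278, 0], [0.0172, -0.0278, 0], [0.0172, -0.0278, 0], [0.0172, -0.0278, 0], [0.0172, -0.0278, 0], [0.0172, -0.0278, 0], [0.0172, -0.0278, 0], [0.0172, -0.0278, 0], [0.0172, -0.0278, 0], [0.0172, -0.0278, 0], [0.0172, -0.0278, 0], [0.0172, -0.0278, 0], [0.0172, -0.0278, 0], [0.0172, -0.0278, 0], [0.0172, -0.0278, 0], [0.0172, -0.0278, 0], [0.0172, -0.0278, 0], [0.0172, -0.0278, 0], [0.0172, -0.0278, 0]], "rotation": [[0, 0, -0.44], [0, 0, -0.44], [0, 0, -0.44], [0, 0, -0.44], [0, 0, -0.44], [0, 0, -0.44], [0, 0, -0.44], [0, 0, -0.44], [0, 0, -0.44], [0, 0, -0.44], [0, 0, -0.44], [0, 0, -0.44], [0, 0, -0.44], [0, 0, -0.44], [0, 0, -0.44], [0, 0, -0.44], [0, 0, -0.44], [0, 0, -0.44], [0, 0, -0.44], [0, 0, -0.44]], "jaw": [0, 0, 0, 0, 0, 0, 0, 0, 0, 0, 0, 0, 0, 0, 0, 0, 0, 0, 0, 0]}}

```text
time_s: 2.1
position: [0.4922, 0.05, 0.2224]
tool_rot: [[-0.924, 0.383, -0.0], [0.383, 0.924, 0.0], [0.0, 0.0, -1.0]]
force: [0.1, 0.4, -0.0]
grip_width: 0.0005
grasp_force: 0.0
```

{"name": "drive_tool", "arguments": {"translation": [[0, 0, -0.03], [0, 0, -0.03], [0, 0, -0.03], [0, 0, -0.03], [0, 0, -0.03], [0, 0, -0.026], [0, 0, 0]], "rotation": [[0, 0, 0], [0, 0, 0], [0, 0, 0], [0, 0, 0], [0, 0, 0], [0, 0, 0], [0, 0, 0]], "jaw": [0, 0, 0, 0, 0, 0, 0]}}

```text
time_s: 2.8
position: [0.4893, 0.0507, 0.0436]
tool_rot: [[-0.924, 0.382, -0.006], [0.382, 0.924, -0.002], [0.004, -0.004, -1.0]]
force: [0.5, 0.1, 0.1]
grip_width: 0.0002
grasp_force: 0.0
```

Run:
```python
from h import *
import cv2
a=optics.grab_frame("scene")[:,:,::-1][140:270,230:410]; cv2.imwrite("pics/s1.png",cv2.resize(a,None,fx=4,fy=4,interpolation=cv2.INTER_CUBIC))
```

```text
(no output)
```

View pics/s1.png

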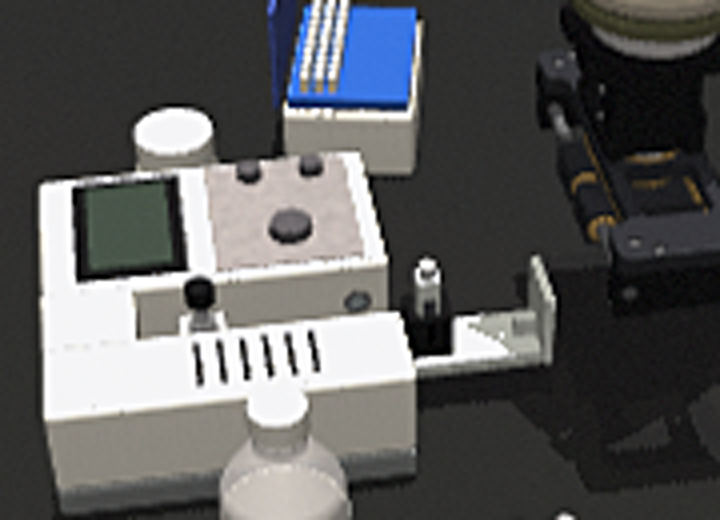

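The finger and its dark jaws sit in front of the thumb plate (plate at crop (542,310)) with free space between them. I'll approach and push slowly.

{"name": "drive_tool", "arguments": {"translation": [[0.0092, -0.0038, 0.001], [0.0092, -0.0038, 0], [0.0092, -0.0038, 0], [0.0046, -0.0019, 0], [0.0046, -0.0019, 0], [0.0046, -0.0019, 0], [0.0046, -0.0019, 0], [0, 0, 0]], "rotation": [[0, 0, 0], [0, 0, 0], [0, 0, 0], [0, 0, 0], [0, 0, 0], [0, 0, 0], [0, 0, 0], [0, 0, 0]], "jaw": [0, 0, 0, 0, 0, 0, 0, 0]}}

```text
time_s: 3.65
position: [0.5377, 0.0325, 0.0476]
tool_rot: [[-0.924, 0.382, -0.001], [0.382, 0.924, 0.001], [0.002, 0.0, -1.0]]
force: [-3.1, 0.8, 2.1]
grip_width: 0.0007
grasp_force: 1.7
```

{"name": "drive_tool", "arguments": {"translation": [[0.0046, -0.0019, 0], [0.0046, -0.0019, 0], [0.0046, -0.0019, 0], [0.0046, -0.0019, 0], [0.0037, -0.0015, 0], [0.0028, -0.0011, 0], [0, 0, 0]], "rotation": [[0, 0, 0], [0, 0, 0], [0, 0, 0], [0, 0, 0], [0, 0, 0], [0, 0, 0], [0, 0, 0]], "jaw": [0, 0, 0, 0, 0, 0, 0]}}

```text
time_s: 4.35
position: [0.5621, 0.0225, 0.0475]
tool_rot: [[-0.924, 0.382, -0.002], [0.382, 0.924, 0.001], [0.002, -0.0, -1.0]]
force: [-7.1, 2.5, 5.7]
grip_width: 0.0007
grasp_force: 3.4
```

Run:
```python
from h import *
import cv2
a=optics.grab_frame("scene")[:,:,::-1][160:270,230:380]; cv2.imwrite("pics/s2.png",cv2.resize(a,None,fx=5,fy=5,interpolation=cv2.INTER_CUBIC))
```

```text
(no output)
```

View pics/s2.png

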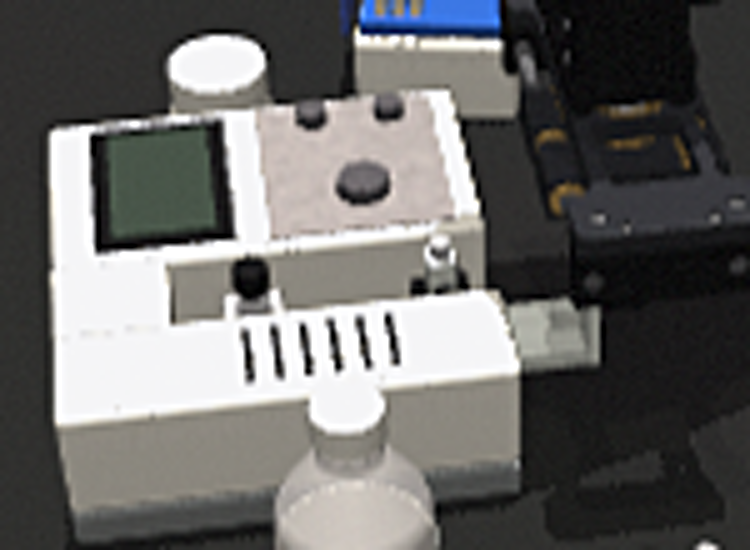

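The thumb plate is nearly at the housing and the stop pin's head at (250,275) looks about 7 crop px lower than before, allowing for the different crop origin, so it seems to have dropped. I'll release gently and check.

{"name": "drive_tool", "arguments": {"translation": [[-0.0028, 0.0011, 0], [-0.0028, 0.0011, 0], [-0.0046, 0.0019, 0], [-0.0092, 0.0038, 0], [-0.0185, 0.0076, 0], [-0.0185, 0.0076, 0], [0, 0, 0.04], [0, 0, 0.045]], "rotation": [[0, 0, 0], [0, 0, 0], [0, 0, 0], [0, 0, 0], [0, 0, 0], [0, 0, 0], [0, 0, 0], [0, 0, 0]], "jaw": [0, 0, 0, 0, 0, 0, 0, 0]}}

```text
time_s: 5.2
position: [0.5043, 0.0452, 0.1324]
tool_rot: [[-0.924, 0.382, -0.003], [0.382, 0.924, -0.001], [0.002, -0.002, -1.0]]
force: [1.1, 1.3, 0.6]
grip_width: 0.0003
grasp_force: 0.0
```

Run:
```python
from h import *
import cv2
a=optics.grab_frame("scene")[:,:,::-1][165:270,230:380]; cv2.imwrite("pics/s3.png",cv2.resize(a,None,fx=5,fy=5,interpolation=cv2.INTER_CUBIC))
q=[.6116,.00027,-.39194]
for x in (-85,-49,-35):print(x,((proj("scene",w(q,[[x+0,20,71],[x,-20,71],[x+67,0,89]]))+.5-[230,165])*5-.5).round(0).tolist())
s=arm.state();print(s["position"],s["force"])
```

```text
-85 [[696.0, 247.0], [675.0, 191.0], [534.0, 203.0]]
-49 [[614.0, 257.0], [596.0, 200.0], [451.0, 212.0]]
-35 [[581.0, 260.0], [564.0, 203.0], [419.0, 216.0]]
[0.50875575 0.04530688 0.14051177] [5.52707713 0.22511215 6.54404484]
```

View pics/s3.png

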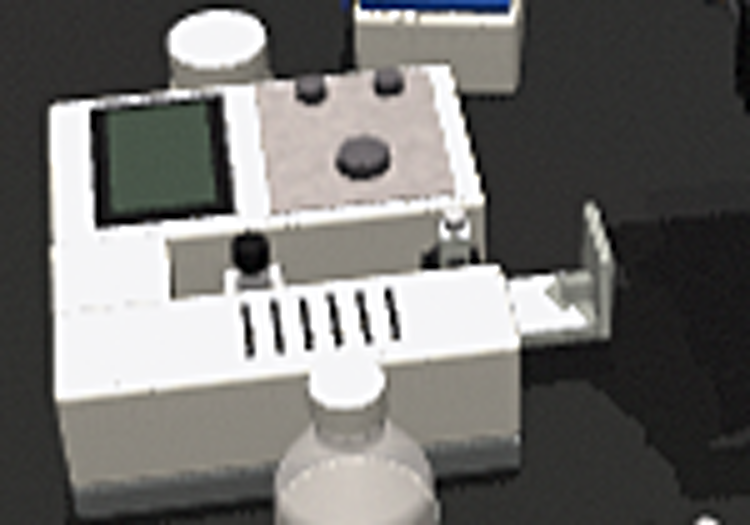

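The carriage has stopped with its plate top at (596–614, 200–257), exactly where the read position projects, and the pin head is lower, so it is latched. Next is the start key.

{"name": "drive_tool", "arguments": {"translation": [[0, 0, 0.02], [0.0215, -0.0192, 0], [0.0215, -0.0192, 0], [0.0215, -0.0192, 0], [0.0215, -0.0192, 0], [0.0215, -0.0192, 0], [0.0215, -0.0192, 0], [0, 0, 0], [0, 0, 0]], "rotation": [[0, 0, 0], [0, 0, 0], [0, 0, 0], [0, 0, 0], [0, 0, 0], [0, 0, 0], [0, 0, 0], [0, 0, 0], [0, 0, 0]], "jaw": [0, 0, 0, 0, 0, 0, 0, 0, 0]}}

```text
time_s: 6.15
position: [0.635, -0.0704, 0.1522]
tool_rot: [[-0.924, 0.383, -0.001], [0.383, 0.924, -0.0], [0.0, -0.001, -1.0]]
force: [-0.2, 0.3, -1.1]
grip_width: 0.0005
grasp_force: 0.0
```

{"name": "drive_tool", "arguments": {"translation": [[0.002, 0, -0.02], [0, 0, -0.02], [0, 0, -0.018], [0, 0, -0.003], [0, 0, -0.003], [0, 0, -0.003], [0, 0, 0]], "rotation": [[0, 0, 0], [0, 0, 0], [0, 0, 0], [0, 0, 0], [0, 0, 0], [0, 0, 0], [0, 0, 0]], "jaw": [0, 0, 0, 0, 0, 0, 0]}}

```text
time_s: 6.85
position: [0.6377, -0.0696, 0.0864]
tool_rot: [[-0.924, 0.382, 0.001], [0.382, 0.924, 0.001], [-0.001, 0.001, -1.0]]
force: [-1.5, 1.2, 2.9]
grip_width: 0.0006
grasp_force: 1.2
```

Contact at about 3 N. I'll press until the force climbs past 5 N.

{"name": "drive_tool", "arguments": {"translation": [[0, 0, -0.002], [0, 0, -0.002], [0, 0, 0]], "rotation": [[0, 0, 0], [0, 0, 0], [0, 0, 0]], "jaw": [0, 0, 0]}}

```text
time_s: 7.15
position: [0.6379, -0.0697, 0.0834]
tool_rot: [[-0.924, 0.382, 0.001], [0.382, 0.924, 0.001], [-0.001, 0.002, -1.0]]
force: [-5.7, 3.4, 14.7]
grip_width: 0.0008
grasp_force: 7.4
```

14.7 N means the key is fully down. I'll back off.

{"name": "drive_tool", "arguments": {"translation": [[0, 0, 0.005], [0, 0, 0.02], [0, 0, 0.03], [0, 0, 0.03], [0, 0, 0.03], [0, 0, 0.02], [-0.02, 0, 0], [-0.04, 0, 0], [-0.04, 0, 0], [-0.04, 0, 0], [-0.03, 0, 0], [0, 0, 0], [0, 0, 0]], "rotation": [[0, 0, 0], [0, 0, 0], [0, 0, 0], [0, 0, 0], [0, 0, 0], [0, 0, 0], [0, 0, 0], [0, 0, 0], [0, 0, 0], [0, 0, 0], [0, 0, 0], [0, 0, 0], [0, 0, 0]], "jaw": [0, 0, 0, 0, 0, 0, 0, 0, 0, 0, 0, 0, 0]}}

```text
time_s: 8.45
position: [0.4675, -0.07, 0.217]
tool_rot: [[-0.924, 0.382, 0.002], [0.382, 0.924, 0.001], [-0.001, 0.002, -1.0]]
force: [0.5, 0.8, 0.3]
grip_width: 0.0004
grasp_force: 0.0
```

Run:
```python
from h import *
import cv2
a=optics.grab_frame("scene")[:,:,::-1][140:310,220:400]; cv2.imwrite("pics/s4.png",cv2.resize(a,None,fx=3.5,fy=3.5,interpolation=cv2.INTER_CUBIC))
```

```text
(no output)
```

View pics/s4.png

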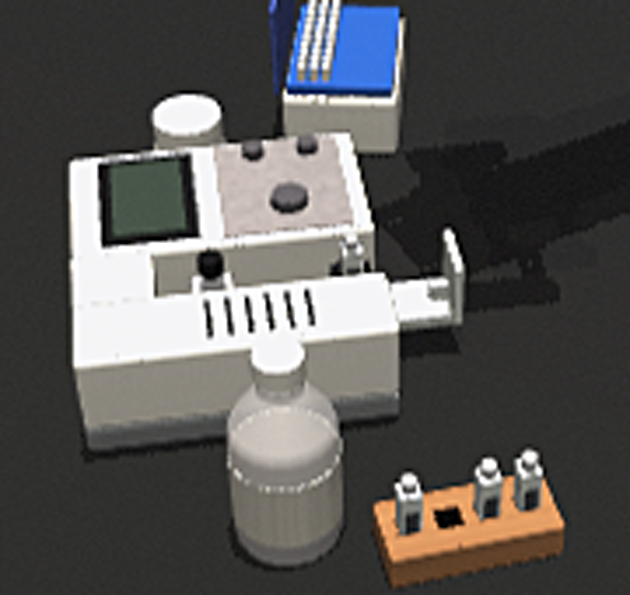

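The carriage is still latched (plate at (453,275)), the key is back up at (289,197), the other things are where they were and the robot is clear.

```bash
python3 -c "
from bench import arm
print(arm.job_done())"
```

```text
the job is handed in; nothing more can be done
None
```

The carriage is latched at the read position, the start key was pressed fully down (14.7 N) and sprang back, and the arm is clear; I handed the job in at about 8.5 s, and no verdict came back.

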